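Click a climate logger home in a push-push dock

ROBOT

A 6-joint arm with a two-finger parallel gripper is mounted at the origin on the work surface. World frame = base frame: x ahead of the robot, y to its left, z up, the work surface at z = 0. Lengths are in mm, angles in degrees, forces in N, time in s.
With the tool pointing down it reaches from about 375 to 900 mm from the base axis. Payload 3.1 kg.
Tool frame: the origin (TCP) lies at the very end of the fingers, on their centre line; the grasp point (between the pads) lies 19 mm behind it; z points along the fingers, x is the direction in which the jaws open and shut, and the axes are right-handed (so a half turn about z gives the same grasp; the last joint's range is limited). The gripper opens to 85 mm and grips with 20 to 120 N. Pads are 22 mm wide; open, the fingers measure 114 mm over their backs; the gripper's body (76 mm by 85 mm) begins 54 mm behind the grasp point. The pads swing forward as they close: fully open they stand 13 mm farther back than shut.
Start: joints at [63.913, 30.224, 82.088, -0, 67.689, -10.227], TCP at [170.759, 601.197, 231.31] pointing down, gripper open.
Joint ranges: [-176.69, 176.69], [-43.24, 126.21], [12.49, 139.97], [-82, 262], [0, 151.66], [-163.58, 163.58]. Speed limits (degrees/s): [159.86, 159.86, 180, 180, 180, 180].

INTERFACE

Orientations are given as a 3x3 rotation matrix whose columns are the frame's x, y, z axes.
In Python, from cell import * gives the robot as it stands.
- The arm moves only by the tool servo_tool, never from a script. Its argument "deltas" is a list of rows, each a list of 7 numbers: the shift along the tool's x, y, z in mm, then the turn, a rotation vector about the tool's x, y, z in degrees, then the finger opening in mm, from 0 to 85.4. In form: [[x, y, z, ax, ay, az, grip], ...]. A call has 1 to 8 rows; each row is the pose to reach, as a shift and turn from the pose commanded when the call began, along the tool's axes at that moment; what a row does not reach only later rows make up. A row lasts 1/8 s, in which the tool goes at most 62.5 mm and 10.7 degrees, less where a joint would pass 70% of its speed; a pose out of reach is approached as far as the arm can. A call with a gripper value outside its range is refused whole. The fingers move at their own pace and stop on an object; "force" is the grip in N (left out, the last holds). Time passes only in rows, so rows that repeat a pose let the fingers close. It gives the time, the measured TCP pose, the force and the opening at its end, in the units of the state.
- sense(): the state, without advancing time (a new reading comes with each control period).
- get_image(name): name is "scene" or "top" or "wrist"; returns a dict with "image" (480x640x3 uint8, red, green, blue), "intrinsics" (3x3 intrinsics, pixels), "k1" (the pictures are not rectified: a ray, as slopes to the right and down, at radius r is drawn at 1 + k1 r^2 times it, then the intrinsics apply), "rvec" (rotation vector, rad) and "tvec" (3), from world to camera coordinates, as OpenCV has them; the wrist camera has in their place "tool_from_camera" (4x4, takes a point from camera to tool coordinates, whose origin is the TCP and whose axes are the tool frame's). Camera axes: x right, y down, z forward; pixel columns grow to the right and rows downward; lengths in mm; the calibration is good to about 2 mm. A picture is of the moment at which its call begins: read the wrist's pose just before it. There is no depth.
- sign_off(): hands the job in, once; it reports no verdict.
The state is a dict: "clock": time; "joints": joint angles; "joint_vel": joint speeds; "tau": joint torques, N m; "ee_pos": TCP position; "orientation": TCP orientation; "wrist_force": force on the tool from outside, world axes, zero at the start; "ft_torque": the same for the moment, N m; "finger_gap": finger opening in mm.
Only numpy, scipy, OpenCV 4.12 (cv2) and the standard library are available. Lean on these libraries where they do the work, as an engineer would, in place of code of your own. Each camera call takes 0.05 s, during which the arm holds its last target. There are 200 camera calls.

TASK

Take the orange-headed climate logger out of its blue stand, stand it in the slot of the grey dock and leave it clicked home, released. The spring carriage hidden in the slot works like a retractable pen and may have been left up or down, and its catch takes hold only of a logger pushed down from the raised carriage: so feel how deep the logger goes, and if it sinks to the bottom onto a lowered carriage, click it up first and then click it home. Press gently and leave the jar, tape roll and cardboard box where they are.

Things in the scene. Friction and masses are not known exactly. Their poses are not given: they have to be found in the camera images.
- logger_center (a point): Centre of the climate logger, half-way up (37.5 mm above its base and below its top). An upright block of two parts: a white stem 40 x 24 mm (x, y) and 50 mm tall, and on it an orange head 48 x 32 mm and 25 mm tall; overall 75 mm tall, about 0.13 to 0.2 kg. Its z axis points up, x along the long side; a half turn makes no difference. It starts standing loosely in the stand and is best gripped by the head across its 32 mm width.
- stand: Fixed blue open-topped stand, 58 x 42 mm outside, 26 mm tall, walls and floor 5 mm thick; the logger stands on its floor with 4 mm of play on each side. Origin: centre of the underside, on the work surface; z up, x along the long side.
- dock: Fixed grey dock, 100 x 76 mm and 70 mm tall on a black foot of 116 x 92 mm, with an upright slot in its top. Origin: centre of the underside, on the work surface, straight below the slot's centre; z up, x along the slot's long side. More than 40 N between logger and dock damages the catch.
- slot_mouth (a point): Centre of the slot's mouth, level with the dock's top, 70 mm above the work surface. The slot is 42.4 x 26.4 mm (1.2 mm of play round the stem), its white mouth chamfered at 45 degrees, 5 mm wide and deep. A light black sprung plate 6 mm below the top hides the inside, gives way with less than 1 N and sinks under the logger's own weight.
- raised_floor (a point): Fixed point 28 mm below the slot's mouth: here the hidden carriage, when RAISED, stops the stem's base (head's underside 22 mm above the dock, logger's centre 79.5 mm and top 117 mm above the work surface). It does not give below about 4 N of push on the logger. It tells nothing of whether the carriage is up.
- lowered_floor (a point): Fixed point 40 mm below the mouth: here the carriage, when LOWERED, stops the stem's base (head 10 mm above the dock; logger's centre 67.5 mm, top 105 mm above the work surface). To click, either way, push the logger until it stops firmly 7.3 mm below this point (about 12 N) and let it rise (0.3 s): each full push and release swaps raised and lowered.
- jar: Bystander: glass jar with a blue lid, 52 mm wide, 65 mm tall. Origin: centre of the underside.
- tape_roll: Bystander: amber roll of tape lying flat, 84 mm wide, 24 mm tall. Origin: centre of the underside.
- finds_box: Bystander: lidded cardboard box, 104 x 74 mm, 48 mm tall. Origin: centre of the underside.
There are look-alikes about, which are no part of the job. What is meant by the part that bears logger_center is not purple or turquoise, and is the larger of those in its own colour.

How it is judged (in metres and radians):
On the way:
1. the logger stands in the slot on the raised carriage (within 3 mm of its raised height) and is borne or pressed there with more than 4 N, as at the start of the push home (horizontal distance between logger_center and dock below 0.004 m and angle between logger_center's own z axis and vertical below 0.08 rad and angle between the x axis of logger_center and the x axis of dock, either way round below 0.12 rad and z of logger_center in the frame of dock between 0.0765 and 0.0815 m and contact force between logger and dock above 4 N), for 0.02 s.
At the end, for the whole second after the job is handed in: After having stood on the raised carriage, the logger is clicked home and at rest in the slot, released: its centre 67.5 mm (within 2 mm) above the dock's underside, within 4 mm of the slot's centre, upright within 0.08 rad and in line with the slot within 0.12 rad (horizontal distance between logger_center and dock below 0.004 m and angle between logger_center's own z axis and vertical below 0.08 rad and angle between the x axis of logger_center and the x axis of dock, either way round below 0.12 rad and z of logger_center in the frame of dock between 0.0655 and 0.0695 m and linear speed of logger below 0.01 m/s); the robot touches nothing.
It fails at once if the logger is forced: more than 40 N between logger and dock (contact force between logger and dock above 40 N).
It fails at once if the jar is moved by more than 20 mm (distance of jar from where it was at the start of the episode above 0.02 m).
It fails at once if the tape roll is moved by more than 20 mm (distance of tape_roll from where it was at the start of the episode above 0.02 m).
It fails at once if the cardboard box is moved by more than 20 mm (distance of finds_box from where it was at the start of the episode above 0.02 m).
It also fails if it takes over 72 s, if anything falls off the work surface, if the arm or the gripper's body presses on something with over 40 N, if the wrist force passes 120 N, or if a joint passes its speed limit or range.

## Working session

There is one attempt and no reset: what is moved stays moved. The work goes in short steps, Python scripts to look and compute and a tool call to move; the robot and the scene stay as the last step left them, time stands still between calls to the robot, and variables do not carry over. Pictures are saved under pics/ and viewed, about 8 in all and at most 12, crops included, and the job is handed in when it is done.

Besides the shell and the picture viewer there is one more tool, called after "Emit:" as a command line: name --pt "numbers of a row" for each row, then --argument value for the rest. servo_tool: Moves the arm, as the interface text tells. Its arguments: {"type":"object","properties":{"deltas":{"type":"array"},"force":{"type":"number"}},"required":["deltas"]}

```bash
mkdir -p pics; cat > h.py <<'E'
from cell import *
import numpy as np, cv2
def shot(n,f):
    s=sense(); d=get_image(n); cv2.imwrite('pics/'+f+'.png',cv2.cvtColor(d['image'],cv2.COLOR_RGB2BGR))
    if n=='wrist':
        T=np.eye(4);T[:3,:3]=s['orientation'];T[:3,3]=s['ee_pos'];M=T@np.array(d['tool_from_camera'])
    else:
        R=cv2.Rodrigues(np.array(d['rvec'],float))[0];M=np.eye(4);M[:3,:3]=R.T;M[:3,3]=-R.T@np.array(d['tvec'],float).ravel()
    np.savez('pics/'+f+'.npz',M=M,K=np.array(d['intrinsics']),k1=d['k1']);return d
def ray(f,uv):
    c=np.load('pics/'+f+'.npz');uv=np.array(uv,float).reshape(-1,1,2)
    p=cv2.undistortPoints(uv,c['K'],np.array([float(c['k1']),0,0,0,0])).reshape(-1,2)
    return c['M'][:3,3],np.c_[p,np.ones(len(p))]@c['M'][:3,:3].T
def plane(f,uv,z):
    o,d=ray(f,uv);return o+d*((z-o[2])/d[:,2])[:,None]
E
python3 - <<'E'
from h import *
for n in('scene','top','wrist'):shot(n,n+'0')
s=sense();print(s)
a=cv2.imread('pics/scene0.png');b=cv2.imread('pics/top0.png')
E
```

```text
{'clock': 0.15, 'joints': array([ 6.39133459e+01,  3.02681467e+01,  8.21400579e+01, -8.72716962e-05,
        6.76901689e+01, -1.02256307e+01]), 'joint_vel': array([-0.04168515, -0.06814114, -0.27208916,  0.00793022, -0.10556546,
       -0.06926772]), 'tau': array([ 4.57872975e-04, -4.42745590e+01, -1.78276294e+01, -2.06980758e-04,
        5.58180924e-03, -1.39475708e-05]), 'ee_pos': array([170.52140371, 600.70949482, 230.54027177]), 'orientation': array([[ 2.73303718e-01,  9.61927497e-01, -7.53725096e-04],
       [ 9.61926308e-01, -2.73304589e-01, -1.54265647e-03],
       [-1.68992020e-03, -3.03414249e-04, -9.99998526e-01]]), 'wrist_force': array([ 0.29516669, -1.08322444,  0.17404183]), 'ft_torque': array([-0.02558148,  0.01648939,  0.03050723]), 'finger_gap': 85.27280102964265}
```

View pics/top0.png

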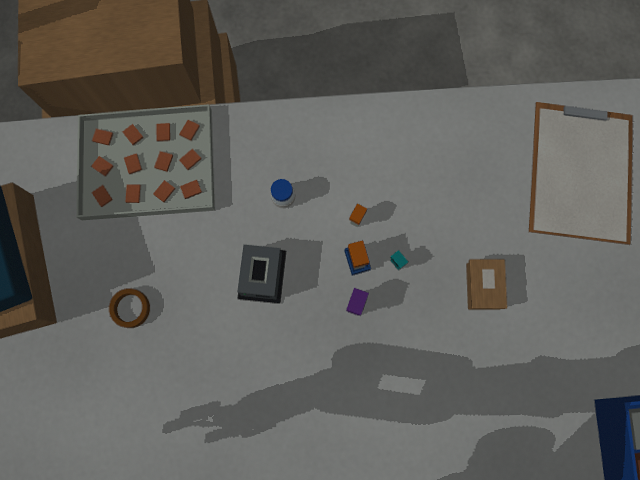

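View pics/scene0.png

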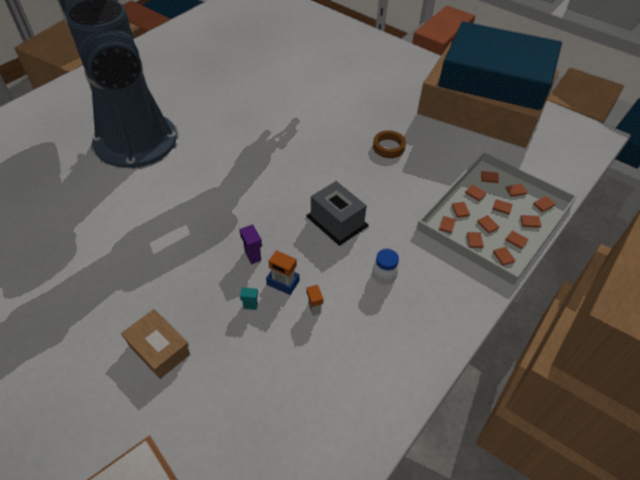

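The top view shows these candidates:
- large orange head in the blue stand at (358,254): chosen, since it is the larger orange one and sits in the blue stand
- small orange block at (358,214)
- purple block at (357,301)
- turquoise block at (399,260)
- red-orange pieces in the tray at around (150,160)

The dock slot is at (259,270), the jar at (282,192), the tape at (129,308) and the box at (487,284).

```bash
python3 - <<'E'
from h import *
b=cv2.imread('pics/top0.png');hsv=cv2.cvtColor(b,cv2.COLOR_BGR2HSV)
def comps(m,x0,x1,y0,y1,z,name):
    k=np.zeros_like(m);k[y0:y1,x0:x1]=m[y0:y1,x0:x1]
    cs=cv2.findContours(k,cv2.RETR_EXTERNAL,cv2.CHAIN_APPROX_NONE)[0]
    c=max(cs,key=cv2.contourArea);r=cv2.minAreaRect(c)
    P=plane('top0',cv2.boxPoints(r),z);e1=P[1]-P[0];e2=P[2]-P[1]
    print(name,r[0],P.mean(0).round(1),[(round(np.linalg.norm(e),1),round(np.degrees(np.arctan2(e[1],e[0])),1)) for e in(e1,e2)])
o=cv2.inRange(hsv,(5,150,80),(18,255,255))
comps(o,335,380,235,280,80,'head');comps(o,335,380,195,230,40,'small')
bl=cv2.inRange(hsv,(100,120,40),(125,255,255));comps(bl,335,380,235,285,26,'stand')
comps(bl,260,300,170,215,65,'jar lid')
g=cv2.cvtColor(b,cv2.COLOR_BGR2GRAY)
print(g[250:292:3,232:292:3])
w=cv2.inRange(g,110,255);comps(w,246,272,252,288,70,'mouth')
print(plane('top0',[[129,308]],24),plane('top0',[[487,284]],48))
A=cv2.resize(b[190:315,230:420],None,fx=4,fy=4)
cv2.imwrite('pics/crop.png',A)
E
```

```text
head (358.0188293457031, 253.5660400390625) [584.1 -93.6  80. ] [(np.float64(32.7), np.float64(-78.0)), (np.float64(48.9), np.float64(-169.2))]
small (357.5000305175781, 213.50001525878906) [ 678.1 -102.4   40. ] [(np.float64(38.3), np.float64(-30.5)), (np.float64(24.0), np.float64(-121.7))]
stand (356.9000244140625, 258.70001220703125) [583.2 -93.9  26. ] [(np.float64(42.0), np.float64(-75.5)), (np.float64(58.5), np.float64(-166.7))]
jar lid (281.0, 189.5) [735.8  55.9  65. ] [(np.float64(42.4), np.float64(-94.3)), (np.float64(46.1), np.float64(176.5))]
[[119 119 117 120  60  61  59  61  60  62  61  61  62  61  60  60  25  44
   82  87]
 [117 119 118 120  60  61  60  60  60  60  61  60  60  61  61  61  31  19
   74  89]
 [117 118 118 118  61  61  60  79  72  62  57  59  60  61  61  60  29  14
   92  88]
 [117 117 117 101  60  59  60  80 105 108 111 116 118  60  61  61  31  16
   90  87]
 [119 118 116  68  61  60  61  64  18  19  20  24 103  61  62  61  30  14
   90  87]
 [117 117 117  57  61  60  72  36  18  21  19  30  72  62  62  62  26  16
   88  88]
 [117 117 118  58  61  61  77
[... 186 characters left out ...]
 125  59  60  61  30  14  41
   87  87]
 [118 117 122  61  61  61  81  16  17  23  20 123  60  61  61  29  16  61
   87  87]
 [117 117 107  61  61  61  76  72  53  49  39 122  60  61  61  31  17  93
   87  86]
 [116 117  86  61  60  62  61  60  59  60  62  79  60  62  61  32  14  90
   86  87]
 [116 117  61  60  61  60  61  62  61  61  62  62  62  60  63  30  14  88
   85  86]
 [119 117  61  61  61  62  61  62  61  61  62  61  60  61  62  31  13  87
   86  86]]
mouth (264.6000061035156, 266.20001220703125) [573.8  98.8  70. ] [(np.float64(25.7), np.float64(-67.0)), (np.float64(56.0), np.float64(-157.1))]
[[512.87548677 394.7709618   24.        ]] [[ 505.77907823 -358.52150245   48.        ]]
```

View pics/crop.png

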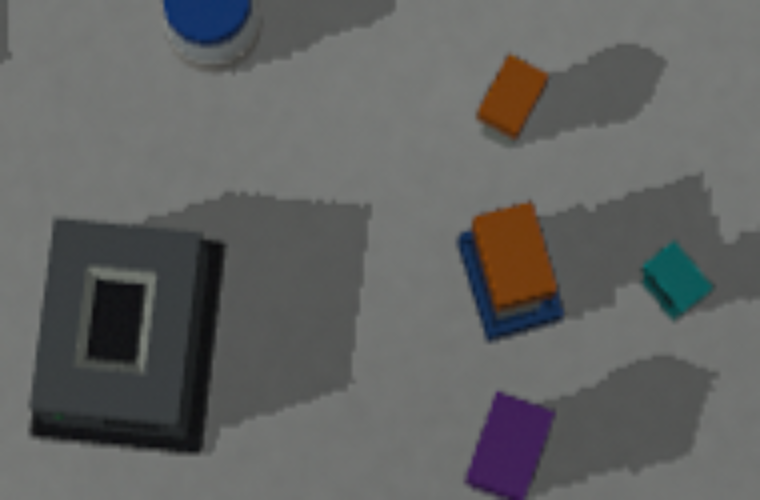

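View pics/wrist0.png

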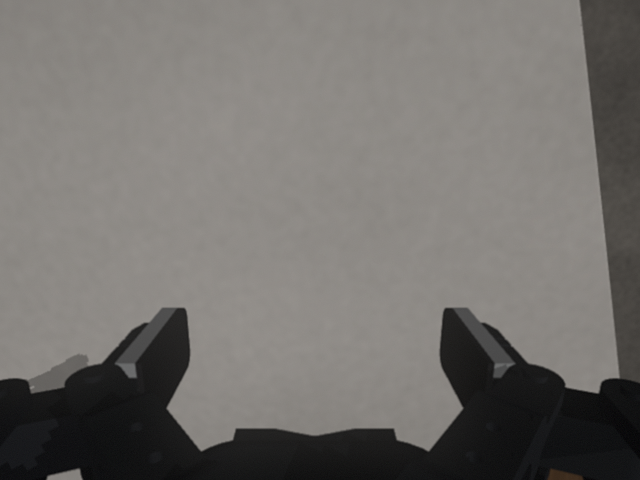

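The crop confirms the choice: the large orange head on its white stem in the blue stand, at crop (515,255). The dock slot is at crop (116,320). The wrist view shows only bare table.

```bash
python3 - <<'E'
from h import *
c=np.load('pics/wrist0.npz');s=sense();R=np.array(s['orientation'])
T=np.eye(4);T[:3,:3]=R;T[:3,3]=s['ee_pos'];print((np.linalg.inv(T)@c['M']).round(3),c['K'])
# dock slot from top: black inside + white frame
P=plane('top0',[[259,270]],70);print(P)
t=np.array([584,-94,200]);print('delta',R.T@(t-s['ee_pos']))
E
```

```text
[[ 1.00000e+00  1.00000e-03  1.00000e-03 -6.65000e-01]
 [-1.00000e-03  9.64000e-01  2.64000e-01 -6.70190e+01]
 [-1.00000e-03 -2.64000e-01  9.64000e-01 -1.41729e+02]
 [ 0.00000e+00  0.00000e+00  0.00000e+00  1.00000e+00]] [[421.14184846   0.         314.42369684]
 [  0.         421.14184846 243.12296275]
 [  0.           0.           1.        ]]
[[566.61753279 110.6423594   70.        ]]
delta [-555.20249105  587.61299054   31.30027566]
```

Emit:
servo_tool --pt "-41 44 3 0 0 -9 85" --pt "-83 88 6 0 0 -18 85" --pt "-124 132 9 0 0 -28 85" --pt "-165 176 12 0 0 -28 85" --pt "-206 220 15 0 0 -28 85" --pt "-247 264 18 0 0 -28 85" --pt "-288 308 21 0 0 -28 85" --pt "-329 352 24 0 0 -28 85"

```text
clock: 1.15
ee_pos: [420.3, 186.8, 207.3]
orientation: [[-0.21, 0.978, 0.0], [0.978, 0.21, 0.0], [0.0, 0.0, -1.0]]
wrist_force: [0.6, 0.2, -0.7]
finger_gap: 85.2
```

```bash
python3 - <<'E'
from h import *
s=sense();R=np.array(s['orientation']);print(s['clock'],s['ee_pos'],R.round(3))
t=np.array([584,-94,200]);print('delta',R.T@(t-s['ee_pos']))
E
```

```text
1.15 [420.26627492 186.81003964 207.26723187] [[-0.21   0.978  0.   ]
 [ 0.978  0.21   0.   ]
 [ 0.     0.    -1.   ]]
delta [-308.96229439  101.02117577    7.26955601]
```

Emit:
servo_tool --pt "-55 18 2 0 0 0 75" --pt "-110 36 4 0 0 0 75" --pt "-165 54 6 0 0 0 75" --pt "-220 72 7 0 0 0 75" --pt "-275 90 7 0 0 0 75" --pt "-309 101 7 0 0 0 75" --pt "-309 101 7 0 0 0 75" --pt "-309 101 7 0 0 0 75"

```text
clock: 2.15
ee_pos: [582.2, -91.7, 199.8]
orientation: [[-0.21, 0.978, -0.002], [0.978, 0.21, 0.001], [0.002, -0.002, -1.0]]
wrist_force: [0.7, 0.8, -0.4]
finger_gap: 75.2
```

```bash
cat >> h.py <<'E'
def rect(f,m,z,name,poly=None):
    c=max(cv2.findContours(m,cv2.RETR_EXTERNAL,cv2.CHAIN_APPROX_NONE)[0],key=cv2.contourArea)
    P=plane(f,c.reshape(-1,2)+0.0,z)
    (cx,cy),_,_=r=cv2.minAreaRect(P[:,:2].astype(np.float32));B=cv2.boxPoints(r)
    e=max([B[1]-B[0],B[2]-B[1]],key=np.linalg.norm);a=(np.degrees(np.arctan2(e[1],e[0]))+90)%180-90
    print(name,'centre',round(cx,1),round(cy,1),'size',r[1],'long-axis',round(a,2));return cx,cy,a
E
python3 - <<'E'
from h import *
d=shot('wrist','w1');s=sense();print(s['ee_pos'])
hsv=cv2.cvtColor(d['image'],cv2.COLOR_RGB2HSV)
o=cv2.inRange(hsv,(5,150,60),(18,255,255));rect('w1',o,80,'head')
E
```

```text
[582.06687073 -91.13503944 199.90576005]
head centre 585.0 -94.0 size (47.59141159057617, 30.999418258666992) long-axis 10.87
```

View pics/w1.png

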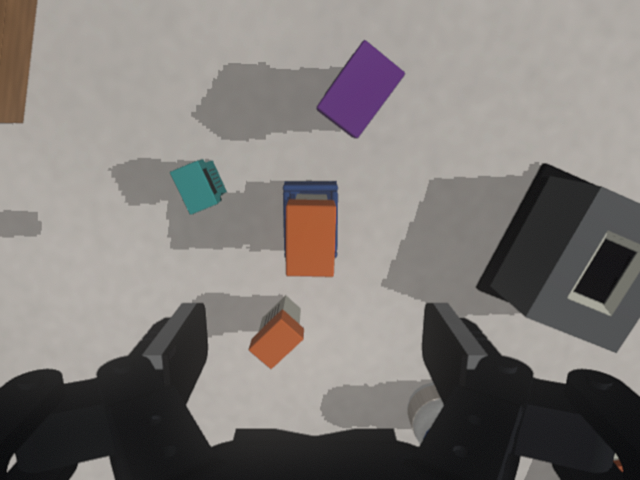

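The wrist view shows the orange head at (310,240), lined up with the jaws. Its size of 47.6 x 31 mm fits the given 48 x 32, and its position agrees with the top view. The dock slot shows at (607,272).

Emit:
servo_tool --pt "-2 1.5 35 0 0 1 75" --pt "-2 1.5 70 0 0 1 75" --pt "-2 1.5 90 0 0 1 75" --pt "-2 1.5 100 0 0 1 75" --pt "-2 1.5 100 0 0 1 75"

```text
clock: 2.82
ee_pos: [584.6, -93.0, 100.1]
orientation: [[-0.194, 0.981, -0.001], [0.981, 0.194, 0.0], [0.001, -0.001, -1.0]]
wrist_force: [1.2, 0.2, -0.4]
finger_gap: 74.7
```

```bash
python3 - <<'E'
from h import *
d=shot('wrist','w2');s=sense();print(s['ee_pos'])
hsv=cv2.cvtColor(d['image'],cv2.COLOR_RGB2HSV)
o=cv2.inRange(hsv,(5,150,60),(18,255,255));x,y,a=rect('w2',o,80,'head')
print('tool delta',np.array(s['orientation']).T@(np.array([x,y,55.5])-s['ee_pos']))
E
```

```text
[585.22489661 -93.40515473 100.78655193]
head centre 582.9 -94.4 size (51.24695587158203, 30.906225204467773) long-axis 10.94
tool delta [-0.52375984 -2.46686322 45.28563161]
```

Emit:
servo_tool --pt "-0.5 -0.5 25 0 0 0 75" --pt "-0.5 -0.5 45 0 0 0 75" --pt "-0.5 -0.5 45 0 0 0 75" --pt "-0.5 -0.5 45 0 0 0 25" --pt "-0.5 -0.5 45 0 0 0 25" --pt "-0.5 -0.5 45 0 0 0 25" --pt "-0.5 -0.5 45 0 0 0 25" --pt "-0.5 -0.5 45 0 0 0 25" --force 50

```text
clock: 3.88
ee_pos: [585.4, -94.7, 56.6]
orientation: [[-0.193, 0.981, 0.002], [0.981, 0.193, -0.001], [-0.001, 0.002, -1.0]]
wrist_force: [-0.6, 0.7, 7.3]
finger_gap: 31.1
```

Emit:
servo_tool --pt "0 0 -20 0 0 0 25" --pt "0 0 -60 0 0 0 25" --pt "0 0 -100 0 0 0 25" --pt "0 0 -120 0 0 0 25" --pt "0 0 -120 0 0 0 25"

```text
clock: 4.5
ee_pos: [585.6, -94.9, 176.9]
orientation: [[-0.193, 0.981, 0.004], [0.981, 0.193, -0.001], [-0.002, 0.003, -1.0]]
wrist_force: [0.3, -0.6, -2.3]
finger_gap: 30.9
```

```bash
python3 - <<'E'
from h import *
d=shot('wrist','w3');s=sense();print(s['ee_pos'],s['wrist_force'],s['finger_gap'])
shot('top','top3')
# dock measurements from w1: mouth = bright frame/dark hole
g=cv2.cvtColor(cv2.imread('pics/w1.png'),cv2.COLOR_BGR2GRAY)
k=np.zeros_like(g);k[235:312,570:640]=255
print(g[272,545:640:3])
E
```

```text
[584.57131279 -94.52982754 175.44588987] [-0.04298508 -0.03536414 -1.90897424] 31.08507107001367
[ 43  42  60  84  83  83  83  84  84  84  83  83  93 121  21  22  21  24
  21  20  24  23  21  21  21  20  47 115 114 114 114 109]
```

View pics/w3.png

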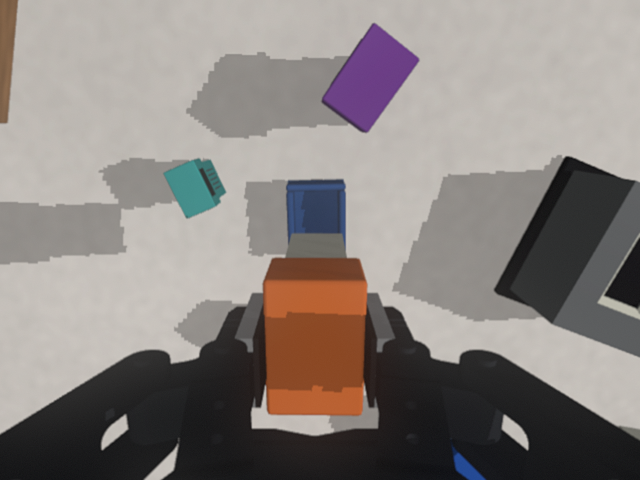

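The logger is held square between the pads, with the head at (315,340) and the stem visible below it. The wrist force reads about 1.9 N, which is its weight. Next I move beside the dock and turn by +18°.

Emit:
servo_tool --pt "40 14 -13 0 0 9 25" --pt "80 27 -13 0 0 18 25" --pt "120 41 -13 0 0 18 25" --pt "160 54 -13 0 0 18 25" --pt "191 65 -13 0 0 18 25" --pt "191 65 -13 0 0 18 25" --pt "191 65 -13 0 0 18 25"

```text
clock: 5.48
ee_pos: [610.6, 105.0, 186.8]
orientation: [[0.119, 0.993, -0.003], [0.993, -0.119, -0.001], [-0.001, -0.003, -1.0]]
wrist_force: [-0.2, 0.2, -0.5]
finger_gap: 31.0
```

```bash
python3 - <<'E'
from h import *
d=shot('wrist','w4');s=sense();R=np.array(s['orientation']);print(s['ee_pos'],R.round(3))
hsv=cv2.cvtColor(d['image'],cv2.COLOR_RGB2HSV)
o=cv2.inRange(hsv,(3,120,60),(20,255,255));o[:, :200]=0;o[:,450:]=0
c=max(cv2.findContours(o,cv2.RETR_EXTERNAL,cv2.CHAIN_APPROX_NONE)[0],key=cv2.contourArea)
print(cv2.boundingRect(c))
E
```

```text
[610.85663286 104.54553494 187.12821165] [[ 0.12   0.993 -0.002]
 [ 0.993 -0.12  -0.   ]
 [-0.001 -0.002 -1.   ]]
(263, 258, 104, 157)
```

View pics/w4.png

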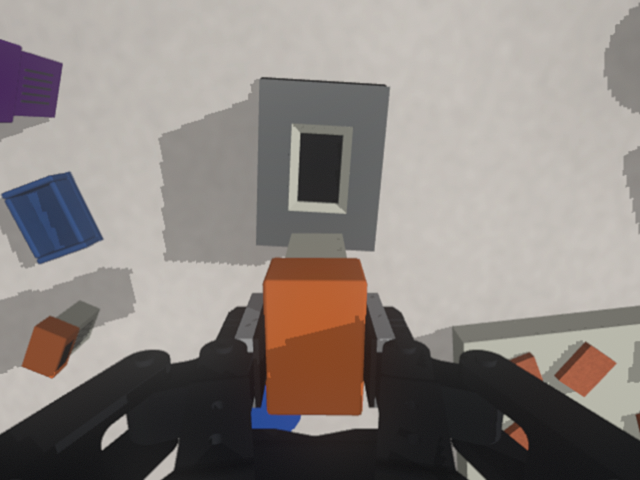

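The slot's white frame has corners at (292,124), (353,126), (347,213) and (289,210). The head is at (315,340), still held.

```bash
cat > m.py <<'E'
from h import *
import sys
def dock(f,hy=None):
    g=cv2.cvtColor(cv2.imread('pics/'+f+'.png'),cv2.COLOR_BGR2GRAY)
    roi=np.zeros_like(g);cv2.fillConvexPoly(roi,np.array([[268,88],[380,95],[368,242],[264,238]]),255)
    roi[228:]=0
    fr=cv2.bitwise_and(roi,cv2.inRange(g,128,255));hole=cv2.bitwise_and(roi,cv2.inRange(g,0,65))
    kk=np.ones((3,3),np.uint8)
    both=cv2.morphologyEx(fr|hole,cv2.MORPH_OPEN,kk)
    a=rect(f,both,70,'frame 52.4x36.4');b=rect(f,cv2.morphologyEx(hole,cv2.MORPH_OPEN,kk),65,'hole 42.4x26.4')
    return a,b
E
python3 - <<'E'
from m import *
g=cv2.cvtColor(cv2.imread('pics/w4.png'),cv2.COLOR_BGR2GRAY);print(g[170,255:395:4],g[85:240:5,320])
a,b=dock('w4')
z=187.1+24
P=plane('w4',[[265,281],[366,281],[363,413],[267,413]],z);P0=np.array([610.86,104.55,187.1])
s=sense();R=np.array(s['orientation']);print('head corners in tool',((P-P0)@R).round(1))
q=plane('w4',[[262,79],[389,87],[375,250],[257,245]],70);print(q.round(1),q.mean(0),cv2.minAreaRect(q[:,:2].astype(np.float32)))
E
```

```text
[142  97  99 100  99  99  99  98  96 190 188  66  40  41  40  41  40  40
  41  39  39  40 125 125  98  98  99  99  99 100 101  99 189 190 192] [106 106 104 104 103 102 102 100 117 125  40  42  41  41  40  37  39  40
  40  39  39  40  39  37 183 181  97  96  98  97 123]
frame 52.4x36.4 centre 568.5 112.3 size (35.92495346069336, 52.031044006347656) long-axis -9.99
hole 42.4x26.4 centre 568.0 112.9 size (25.178861618041992, 41.171287536621094) long-axis -10.08
head corners in tool [[-14.7 -23.4 -23.9]
 [ 15.3 -23.5 -24. ]
 [ 15.9  22.2 -24.1]
 [-15.3  22.2 -24. ]]
[[513.1  85.8  70. ]
 [526.1 158.2  70. ]
 [623.1 142.2  70. ]
 [610.9  67.7  70. ]] [568.29876061 113.47911522  70.        ] ((567.9973754882812, 113.05207061767578), (75.43679809570312, 99.4810791015625), 80.61911010742188)
```

Emit:
servo_tool --pt "2.7 -30 0 0 0 3.1 25" --pt "2.7 -42.6 0 0 0 3.1 25" --pt "2.7 -42.6 25 0 0 3.1 25" --pt "2.7 -42.6 50 0 0 3.1 25" --pt "2.7 -42.6 60 0 0 3.1 25" --pt "2.7 -42.6 60 0 0 3.1 25"

```text
clock: 6.28
ee_pos: [569.6, 112.7, 127.9]
orientation: [[0.173, 0.985, -0.001], [0.985, -0.173, -0.0], [-0.0, -0.001, -1.0]]
wrist_force: [0.6, 0.0, -2.3]
finger_gap: 30.6
```

Emit:
servo_tool --pt "0 0 4 0 0 0 25" --pt "0 0 8 0 0 0 25" --pt "0 0 11 0 0 0 25" --pt "0 0 14 0 0 0 25" --pt "0 0 14 0 0 0 25"

```text
clock: 6.9
ee_pos: [569.2, 113.4, 116.5]
orientation: [[0.172, 0.985, 0.0], [0.985, -0.172, -0.0], [-0.0, 0.0, -1.0]]
wrist_force: [-4.5, -0.4, 12.8]
finger_gap: 31.1
```

Emit:
servo_tool --pt "0 0 -4 0 0 0 25" --pt "0 -1.5 -4 0 0 0 25" --pt "0 -1.5 -2 0 0 0 25" --pt "0 -1.5 0 0 0 0 25" --pt "0 -1.5 1 0 0 0 25" --pt "0 -1.5 1 0 0 0 25"

```text
clock: 7.65
ee_pos: [568.0, 113.5, 113.0]
orientation: [[0.173, 0.985, -0.001], [0.985, -0.173, 0.0], [-0.0, -0.001, -1.0]]
wrist_force: [-1.3, 0.7, -0.7]
finger_gap: 31.1
```

Emit:
servo_tool --pt "0 -0.3 2 0 0 0 25" --pt "0 -0.3 4 0 0 0 25" --pt "0 -0.3 6 0 0 0 25" --pt "0 -0.3 8 0 0 0 25" --pt "0 -0.3 10 0 0 0 25" --pt "0 -0.3 11 0 0 0 25" --pt "0 -0.3 11 0 0 0 25"

```text
clock: 8.52
ee_pos: [567.7, 113.5, 102.2]
orientation: [[0.173, 0.985, -0.0], [0.985, -0.173, -0.0], [-0.0, -0.0, -1.0]]
wrist_force: [-0.5, 0.0, -1.4]
finger_gap: 30.9
```

Emit:
servo_tool --pt "0 0 2 0 0 0 25" --pt "0 0 4 0 0 0 25" --pt "0 0 6 0 0 0 25" --pt "0 0 7.5 0 0 0 25" --pt "0 0 7.5 0 0 0 25"

```text
clock: 9.15
ee_pos: [567.8, 113.5, 94.7]
orientation: [[0.173, 0.985, -0.0], [0.985, -0.173, -0.0], [-0.0, -0.0, -1.0]]
wrist_force: [0.7, 0.4, -0.9]
finger_gap: 31.1
```

Emit:
servo_tool --pt "0 0 1 0 0 0 25" --pt "0 0 2 0 0 0 25" --pt "0 0 3 0 0 0 25" --pt "0 0 3.5 0 0 0 25" --pt "0 0 3.5 0 0 0 25"

```text
clock: 9.78
ee_pos: [567.8, 113.5, 92.1]
orientation: [[0.173, 0.985, 0.0], [0.985, -0.173, -0.0], [0.0, 0.0, -1.0]]
wrist_force: [-1.5, 0.7, 5.5]
finger_gap: 31.1
```

Resistance starts at TCP 92 mm, where 93 was predicted for a raised carriage, so the carriage is up. Now I push home.

Emit:
servo_tool --pt "0 0 2 0 0 0 25" --pt "0 0 4 0 0 0 25" --pt "0 0 6 0 0 0 25" --pt "0 0 8 0 0 0 25" --pt "0 0 10 0 0 0 25" --pt "0 0 10 0 0 0 25"

```text
clock: 10.52
ee_pos: [567.9, 113.5, 82.3]
orientation: [[0.173, 0.985, 0.001], [0.985, -0.173, -0.0], [-0.0, 0.001, -1.0]]
wrist_force: [-1.4, -0.2, 6.8]
finger_gap: 30.9
```

Emit:
servo_tool --pt "0 0 1.5 0 0 0 25" --pt "0 0 3 0 0 0 25" --pt "0 0 4.5 0 0 0 25" --pt "0 0 6 0 0 0 25" --pt "0 0 7 0 0 0 25" --pt "0 0 7 0 0 0 25"

```text
clock: 11.28
ee_pos: [567.9, 113.5, 75.7]
orientation: [[0.173, 0.985, 0.001], [0.985, -0.173, -0.0], [0.0, 0.001, -1.0]]
wrist_force: [-2.6, -0.5, 7.5]
finger_gap: 31.4
```

Emit:
servo_tool --pt "0 0 0.8 0 0 0 25" --pt "0 0 1.6 0 0 0 25" --pt "0 0 2.4 0 0 0 25" --pt "0 0 3 0 0 0 25" --pt "0 0 3 0 0 0 25"

```text
clock: 11.9
ee_pos: [567.9, 113.6, 73.5]
orientation: [[0.173, 0.985, 0.001], [0.985, -0.173, -0.0], [-0.0, 0.001, -1.0]]
wrist_force: [-3.4, 0.4, 13.9]
finger_gap: 31.2
```

Emit:
servo_tool --pt "0 0 0.6 0 0 0 25" --pt "0 0 1.2 0 0 0 25" --pt "0 0 1.2 0 0 0 25"

```text
clock: 12.28
ee_pos: [568.0, 113.6, 73.4]
orientation: [[0.172, 0.985, 0.001], [0.985, -0.172, -0.0], [-0.0, 0.001, -1.0]]
wrist_force: [-4.3, 0.1, 20.7]
finger_gap: 31.1
```

Firm stop: z is holding at 73.4 mm while the force climbs to 20.7 N. Now I let it rise.

Emit:
servo_tool --pt "0 0 -3 0 0 0 25" --pt "0 0 -5 0 0 0 25" --pt "0 0 -7 0 0 0 25" --pt "0 0 -9 0 0 0 25" --pt "0 0 -10 0 0 0 25" --pt "0 0 -10 0 0 0 25" --pt "0 0 -10 0 0 0 25" --pt "0 0 -10 0 0 0 25"

```text
clock: 13.28
ee_pos: [567.9, 113.5, 81.1]
orientation: [[0.173, 0.985, 0.0], [0.985, -0.173, -0.0], [0.0, 0.0, -1.0]]
wrist_force: [-1.3, -0.3, 6.8]
finger_gap: 30.8
```

Emit:
servo_tool --pt "0 0 -0.6 0 0 0 25" --pt "0 0 -1.2 0 0 0 25" --pt "0 0 -1.2 0 0 0 25" --pt "0 0 -1.2 0 0 0 25"

```text
clock: 13.78
ee_pos: [567.8, 113.5, 82.0]
orientation: [[0.173, 0.985, 0.0], [0.985, -0.173, -0.0], [0.0, 0.0, -1.0]]
wrist_force: [-2.0, 0.4, 7.0]
finger_gap: 31.1
```

Emit:
servo_tool --pt "0 0 -1 0 0 0 25" --pt "0 0 -2 0 0 0 25" --pt "0 0 -2 0 0 0 25" --pt "0 0 -2 0 0 0 25"

```text
clock: 14.28
ee_pos: [567.8, 113.5, 83.0]
orientation: [[0.173, 0.985, -0.0], [0.985, -0.173, 0.0], [-0.0, -0.0, -1.0]]
wrist_force: [-0.4, -0.4, -1.0]
finger_gap: 31.1
```

Force disappears near 83 mm, about 12 mm below the raised contact, so it appears latched. I release it and check the height by camera.

Emit:
servo_tool --pt "0 0 0 0 0 0 45" --pt "0 0 0 0 0 0 60" --pt "0 0 0 0 0 0 75" --pt "0 0 0 0 0 0 75" --pt "0 0 -30 0 0 0 75" --pt "0 0 -70 0 0 0 75" --pt "0 0 -110 0 0 0 75" --pt "0 0 -110 0 0 0 75"

```text
clock: 15.28
ee_pos: [570.2, 113.6, 196.9]
orientation: [[0.173, 0.985, 0.008], [0.985, -0.173, 0.0], [0.001, 0.008, -1.0]]
wrist_force: [-0.5, -0.6, -0.7]
finger_gap: 74.5
```

```bash
python3 - <<'E'
from h import *
s=sense();print(s['clock'],s['ee_pos'],s['wrist_force'],s['finger_gap'])
O=[];D=[]
for n in('wrist','top','scene'):
    f=n+'5';d=shot(n,f);hsv=cv2.cvtColor(d['image'],cv2.COLOR_RGB2HSV)
    o=cv2.inRange(hsv,(5,150,60),(18,255,255))
    if n=='wrist': z0=o
    if n=='top': k=np.zeros_like(o);k[240:300,230:290]=o[240:300,230:290];o=k
    if n=='scene': k=np.zeros_like(o);k[150:240,300:375]=o[150:240,300:375];o=k
    if n!='scene':
        for z in(105,117):rect(f,o,z,f'{n} z{z}')
a=cv2.imread('pics/wrist5.png');b=cv2.imread('pics/scene5.png')[130:250,260:420]
cv2.imwrite('pics/v5.png',np.hstack([cv2.resize(a,(400,300)),cv2.resize(b,(400,300),interpolation=cv2.INTER_CUBIC)]))
E
```

```text
15.275 [570.24571231 113.57822122 196.89929856] [-0.45336774 -0.55036386 -0.70322682] 74.51615572554074
wrist z105 centre 566.8 114.1 size (31.40213394165039, 50.07261276245117) long-axis -9.93
wrist z117 centre 563.5 114.6 size (29.786251068115234, 47.496036529541016) long-axis -9.93
top z105 centre 563.3 128.1 size (1.998147964477539, 14.155959129333496) long-axis -2.83
top z117 centre 561.2 126.7 size (1.978507399559021, 14.016805648803711) long-axis -2.83
```

View pics/v5.png

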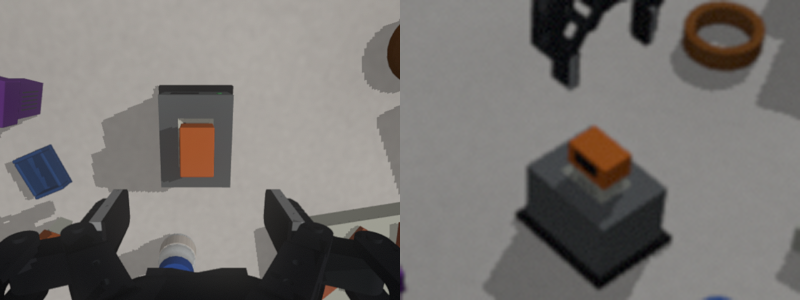

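```bash
python3 - <<'E'
from h import *
c=np.load('pics/scene5.npz');W=np.linalg.inv(c['M'])
a=np.radians(-10);u=np.array([np.cos(a),np.sin(a)]);v=np.array([-u[1],u[0]])
for z in(105,117,80,92):
    P=np.array([[*(np.array([568,113])+i*24*u+j*16*v),z] for i,j in((1,1),(1,-1),(-1,-1),(-1,1))],float)
    r=cv2.projectPoints(P,cv2.Rodrigues(W[:3,:3])[0],W[:3,3],c['K'],np.array([float(c['k1']),0,0,0]))[0].reshape(-1,2)
    print(z,r.round(1).tolist())
b=cv2.imread('pics/scene5.png');h=cv2.cvtColor(b,cv2.COLOR_BGR2HSV);o=cv2.inRange(h,(3,130,50),(20,255,255))
k=np.zeros_like(o);k[150:240,300:375]=o[150:240,300:375]
cc=max(cv2.findContours(k,0,2)[0],key=cv2.contourArea);print('bbox',cv2.boundingRect(cc))
E
```

```text
105 [[352.4, 192.3], [341.4, 199.3], [326.3, 186.9], [337.3, 180.1]]
117 [[352.8, 188.3], [341.7, 195.4], [326.5, 182.9], [337.6, 176.1]]
80 [[351.6, 200.4], [340.7, 207.3], [325.9, 195.0], [336.7, 188.2]]
92 [[352.0, 196.5], [341.0, 203.5], [326.1, 191.1], [337.0, 184.4]]
bbox (327, 181, 25, 25)
```

The scene mask spans rows 181–206. The prediction is 180–207 for a top at 105 mm and 176–203 for 117 mm, so the logger is clicked home. The gripper is clear, so I hand in.

```bash
python3 -c "
from cell import *
print(sign_off())"
```

```text
the job is handed in; nothing more can be done
None
```

The logger is in the dock slot, clicked home and released, and the job is handed in at about 15.5 s on the robot's clock. No verdict was reported.

**What I did**
- I took the large orange-headed logger from the blue stand and moved it over the dock. The first try at lowering it into the slot caught on the chamfer at about 13 N. Shifting it 1.5 mm cleared that.
- The carriage was already raised: resistance started at 92–94 mm tool height, where a raised carriage was predicted at 93. One push to the firm stop, peaking at 20.7 N at the wrist, and one release clicked it home.

**Last checks**
- **Height:** in the scene camera, the head's rows match a logger top at 105 mm (home), not 117 mm (raised).
- **Position:** the wrist camera put the logger about 2 mm from the slot's centre and in line with the slot (−9.9° against −10.0°).
- **Gripper:** it was open and well clear of the logger.
- **Bystanders:** the jar, tape roll and cardboard box were never approached. I did not measure them again at the end.

**Readings that disagreed**
- On the way up, the spring force lasted to about 82–83 mm, a little above the 81 mm I worked out from the firm stop. I put this down to flex in the grip.
- The top-camera colour mask failed on the final picture and was not used. The wrist camera's head length also read 2 mm long.

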